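# Close and lock the filter drawer of the bench dust extractor

## Task

Push the dust extractor's yellow filter drawer fully home, past its catch, without forcing or ramming it. Then turn the red lock knob on top clockwise until it clicks past its detent, with its lock arm in front of the drawer's striker, and let go. Leave the grinding wheel, wrench and tin where they lie.

Things in the scene. Friction and masses are not known exactly. Their poses are not given: they have to be found in the camera images.
- extractor: Blue steel dust extractor fixed on the bench, 300 mm deep (x), 260 wide (y), flat top 110 up. Origin on the bench straight below the knob's axis; x points to its back; its open drawer side lies 78 mm towards -x. On its top: a dark motor cover 168 mm behind the knob axis, 90 across, 45 high, and a steel click housing 46 to 66 mm to +y of the knob axis, 13 high. Hose stub, 50 long, on the +y side.
- drawer: The drawer's yellow front panel, 256 wide, 12 thick, z 6 to 108 mm. Origin on the bench level below the middle of its outer face; axes as the extractor's. A black grip bar 100 wide and 20 high, centred 78 mm up, stands 18 mm out of the face. A steel striker 14 wide, 8 thick, rises from the middle of its top edge to 124 mm. Home, the outer face lies 90 mm in front of the knob axis.
- handle (a point): Middle of the outer (-x) face of the drawer's black grip bar, 78 mm above the bench: push here in the extractor's +x. Fully home it lies 108 mm in front of the knob axis (x = -0.108 in the extractor's frame); it starts 60 to 95 mm farther out. The drawer slides easily; a spring catch resists with about 10 N from 23 to 12 mm before home, then lets it go on to its end stop.
- knob (a joint): Angle of the lock knob, rad, growing clockwise seen from above. Starts at 0 to 0.4. Light friction; a sprung detent resists (up to about 0.3 N m) from 2.1 to its crest at 2.4, then it clicks on to about 2.7; end stop 2.73. Stays where left, except that it springs back off the near slope of the detent. Locked, the arm points to the extractor's -x. One hold is not enough: regrasp.
- knob_grip (a point): On the knob's vertical axis, 160 mm up, where to pinch. The red bar is 62 long (this frame's x), 16 thick (y: pinch), z 138 to 174 mm. The white pointer line and, below the bar, the steel lock arm point to this frame's -x; the arm spans z 127 to 132 mm and reaches 102 mm out, where a tab hangs down to 112 mm. Locked, these axes agree with the extractor's.
- wheel: Spare grey grinding wheel lying flat, 100 across, 20 thick, blue centre label. Origin at the centre of its underside. Leave it.
- wrench: Steel wrench lying on the bench, 180 long along its x. Leave it.
- tin: Closed tin with a red label, standing, 66 across, 90 high. Origin at the centre of its underside. Leave it.

How it is judged:
On the way, in this order (a step that is already met when the one before it is completed fails the run):
1. the drawer is home (within 4 mm) with the knob still unlocked (x of handle in the frame of extractor above -0.112 m and value of joint knob below 2 rad), for 0.2 s.
2. the knob has clicked past its detent (beyond 2.55 rad), the drawer still home (value of joint knob above 2.55 rad and x of handle in the frame of extractor above -0.112 m), for 0.2 s.
At the end, for the whole second after the job is handed in: The drawer is home within 4 mm, the knob is past its click (more than 2.55 rad), and the wheel, wrench and tin lie within 30 mm of where they were (all of step 2 and distance of each of wheel, wrench, tin from where it was at the start of the episode below 0.03 m); the robot touches nothing.
It fails at once if the drawer's front is pushed with more than 60 N (contact force between any of the fingers, the arm and drawer above 60 N).
It fails at once if the spare grinding wheel is moved more than 30 mm (distance of wheel from where it was at the start of the episode above 0.03 m).
It fails at once if the wrench is moved more than 30 mm (distance of wrench from where it was at the start of the episode above 0.03 m).
It fails at once if the tin is moved more than 30 mm (distance of tin from where it was at the start of the episode above 0.03 m).
It also fails if it takes over 64 s, if anything falls off the work surface, if the arm or the gripper's body presses on something with over 40 N, if the wrist force passes 120 N, or if a joint passes its speed limit or range.

## Robot

A 7-joint arm with a two-finger parallel gripper is mounted at the origin on the work surface. World frame = base frame: x ahead of the robot, y to its left, z up, the work surface at z = 0. Lengths are in m, angles in rad, forces in N, time in s.
With the tool pointing down it reaches from about 0.4 to 0.875 m from the base axis. Payload 6.5 kg.
Tool frame: the origin (TCP) lies between the finger pads; the fingertips stand 8 mm ahead of it and the grasp point (between the pads) lies 11 mm behind it; z points along the fingers, y is the direction in which the jaws open and shut (so a half turn about z gives the same grasp; the last joint's range is limited). The gripper opens to 85 mm and grips with 20 to 120 N. Pads are 22 mm wide; open, the fingers measure 114 mm over their backs; the gripper's body (76 mm by 85 mm) begins 54 mm behind the grasp point. The pads swing forward as they close: fully open they stand 13 mm farther back than shut.
Start: joints at [1.102, 0.536, -0.004, 1.538, 0.003, 1.067, -0.071], TCP at [0.255, -0.598, 0.239] pointing down, gripper open.
Joint ranges: [-2.7, 2.7], [-0.37, 2.16], [-1.27, 1.26], [0.24, 2.4], [-1.31, 4.45], [0.19, 1.91], [-2.76, 2.76]. Speed limits (rad/s): [2.39, 2.39, 3.14, 3.14, 3.14, 3.14, 3.14].

## Interface

Orientations are given as a unit quaternion [x, y, z, w].
In Python, from rig import * gives the robot as it stands.
- The arm moves only by the tool drive_tool, never from a script. Its argument "deltas" is a list of rows, each a list of 3 entries, a list of its own where there are three numbers: the turn, a rotation vector about the tool's x, y, z in degrees, then the shift along the tool's x, y, z in mm, then the opening, from 0 (shut) to 1 (fully open). A call has exactly 10 rows; each row shifts and turns the commanded pose from where the row before left it, along the tool's axes as they then stand; what a row does not reach is not made up. A row lasts 1/10 s, in which the tool goes at most 50 mm and 8.59 degrees, less where a joint would pass 70% of its speed; a pose out of reach is approached as far as the arm can. A call with a gripper value outside its range is refused whole. The fingers move at their own pace and stop on an object; "force" is the grip in N (left out, the last holds). Time passes only in rows, so rows that do not move let the fingers close, or fill a call up. It gives the time, the measured TCP pose, the force and the opening at its end, in the units of the state.
- get_obs(): the state, without advancing time (a new reading comes with each control period).
- camera(name): name is "side" or "top" or "wrist"; returns the picture (384x512x3 uint8, blue, green, red); there is no depth.
- camera_params(name): a dict with "K" (3x3 intrinsics, pixels), "rvec" (rotation vector, rad) and "tvec" (3), from world to camera coordinates, as OpenCV has them; the wrist camera has in their place "tool_from_camera" (4x4, takes a point from camera to tool coordinates, whose origin is the TCP and whose axes are the flange's). Camera axes: x right, y down, z forward; pixel columns grow to the right and rows downward; lengths in m; the calibration is good to about 2 mm. The wrist camera is an equidistant fisheye: a pixel r from the principal point sees the ray r / f radians off the axis. A picture is of the moment at which its call begins: read the wrist's pose just before it. camera_params takes no time and is no camera call.
- finish_job(): hands the job in, once; it reports no verdict.
The state is a dict: "clock": time; "q": joint angles; "joint_vel": joint speeds; "joint_torque": joint torques, N m; "tool_pos": TCP position; "tcp_rot": TCP orientation; "ft_force": force on the tool from outside, world axes, zero at the start; "ft_torque": the same for the moment, N m; "grip_width": opening from 0.0 (shut) to 1.0 (fully open).
Only numpy, scipy, OpenCV 4.12 (cv2) and the standard library are available. Lean on these libraries where they do the work, as an engineer would, in place of code of your own. Each camera call takes 0.05 s, during which the arm holds its last target.

## Working session

There is one attempt and no reset: what is moved stays moved. The work goes in short steps, Python scripts to look and compute and a tool call to move; the robot and the scene stay as the last step left them, time stands still between calls to the robot, and variables do not carry over. Pictures are saved under pics/ and viewed, and the job is handed in when it is done.

Besides the shell and the picture viewer there is one more tool, called after "Call:" as name([rows], argument=value, ...), one row to a line, values as JSON. drive_tool: Moves the arm, as the interface text tells. Its arguments: {"type":"object","properties":{"deltas":{"type":"array"},"force":{"type":"number"}},"required":["deltas"]}

```bash
ls; mkdir -p pics; python3 - <<'E'
from rig import *
import cv2
o=get_obs();print(o)
for n in ("side","top","wrist"):
    cv2.imwrite(f"pics/{n}0.png",camera(n));print(n,camera_params(n))
E
```

```text
pics
{'clock': 0.0, 'q': array([ 1.10180644,  0.53719752, -0.00441775,  1.5388823 ,  0.00258319,
        1.06732255, -0.07121067]), 'joint_vel': array([-1.28108253e-03, -7.42459327e-04, -6.61629351e-04, -8.06991581e-06,
        2.82645235e-04,  7.75306479e-04, -8.68203328e-04]), 'joint_torque': array([-2.75531568e-05, -5.83410394e+01,  1.04841247e+00, -2.59096670e+01,
        1.22740076e-02,  9.69024055e-03,  1.41795748e-06]), 'tool_pos': array([ 0.25451775, -0.5974072 ,  0.2383894 ]), 'tcp_rot': array([ 9.79784569e-01,  2.00053453e-01, -2.42731155e-04, -8.68730712e-04]), 'ft_force': array([ 0.5552498 ,  0.13517189, -0.66311079]), 'ft_torque': array([-0.01145515,  0.00592419,  0.00026225]), 'grip_width': 1.0042761844730763}
side {'K': array([[396.0170824 ,   0.        , 261.16732605],
       [  0.        , 396.0170824 , 188.72017037],
       [  0.        ,   0.        ,   1.        ]]), 'rvec': array([ 0.99926439, -2.23696289,  1.25409596]), 'tvec': array([0.36524237, 0.33485694, 0.70313705])}
top {'K': array([[358.29110332,   0.        , 250.09182979],
       [  0.        , 358.29110332, 190.32615009],
       [  0.        ,   0.        ,   1.        ]]), 'rvec': array([ 2.15920315, -2.14318127,  0.17652352]), 'tvec': array([-0.02006684,  0.56384513,  0.96102287])}
wrist {'K': array([[297.31863964,   0.        , 256.21401829],
       [  0.        , 297.31863964, 191.39666553],
       [  0.        ,   0.        ,   1.        ]]), 'tool_from_camera': array([[ 2.85089070e-04, -9.64103876e-01, -2.65525205e-01,
         6.77809281e-02],
       [ 9.99999787e-01,  1.19167259e-04,  6.40991477e-04,
         5.41853609e-04],
       [-5.86340456e-04, -2.65525331e-01,  9.64103705e-01,
        -1.34238098e-01],
       [ 0.00000000e+00,  0.00000000e+00,  0.00000000e+00,
         1.00000000e+00]])}
```

View pics/top0.png

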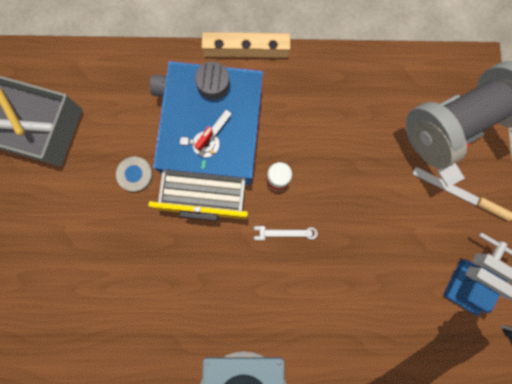

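View pics/side0.png

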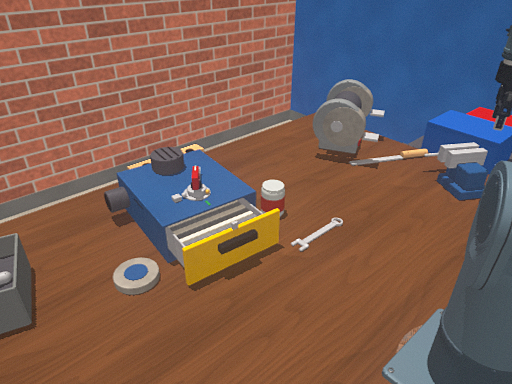

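View pics/wrist0.png

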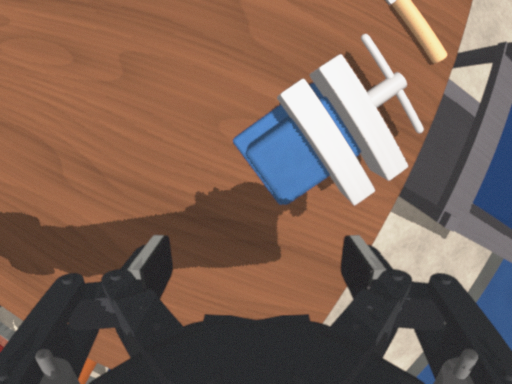

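```bash
python3 - <<'E'
import cv2
a=cv2.imread("pics/top0.png")[50:250,110:330];cv2.imwrite("pics/topc.png",cv2.resize(a,None,fx=3.6,fy=3,interpolation=cv2.INTER_CUBIC) if 0 else cv2.resize(a,(660,600),interpolation=cv2.INTER_CUBIC))
a=cv2.imread("pics/side0.png")[140:290,100:300];cv2.imwrite("pics/sidec.png",cv2.resize(a,(800,600),interpolation=cv2.INTER_CUBIC))
E
```

```text
(no output)
```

View pics/topc.png

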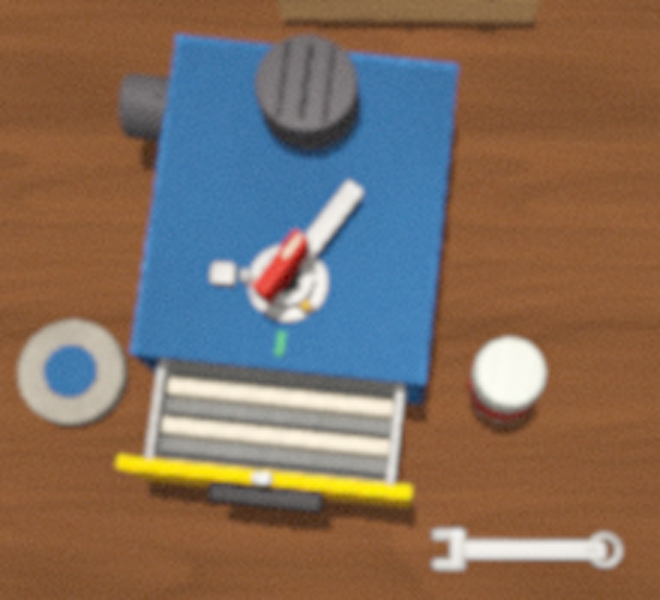

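View pics/sidec.png

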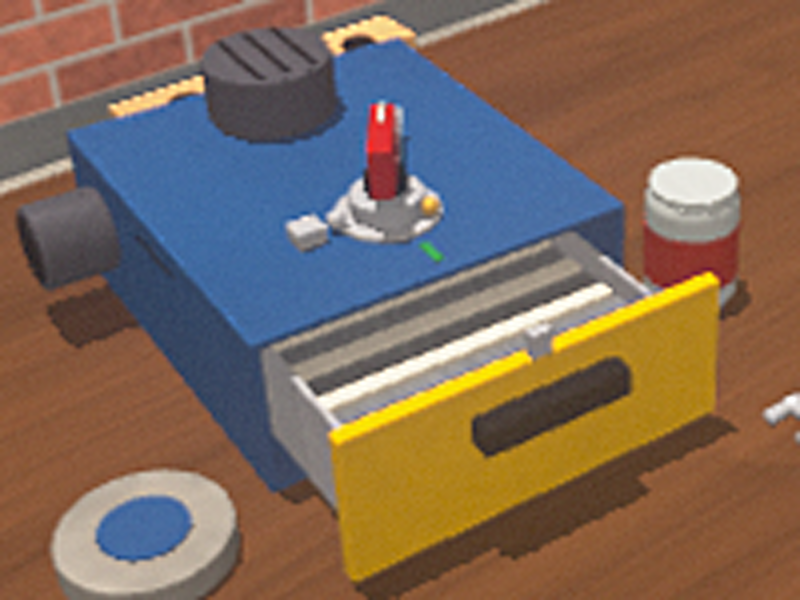

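```bash
cat > h.py <<'E'
from rig import *
import numpy as np, cv2
from scipy.spatial.transform import Rotation as R
from scipy.optimize import least_squares
def proj(n,P):
    c=camera_params(n);return cv2.projectPoints(np.array(P,float).reshape(-1,1,3),c['rvec'],c['tvec'],c['K'],None)[0].reshape(-1,2)
E
python3 - <<'E'
from h import *
T=lambda u,v:(110+u/3,50+v/3); S=lambda u,v:(100+u/4,140+v/4)
ext=[("top",(.222,.13,.11),T(178,36)),("top",(.222,-.13,.11),T(460,63)),("top",(-.078,.13,.11),T(133,356)),
("side",(.222,.13,.11),S(70,132)),("side",(-.078,.13,.11),S(248,345)),("side",(-.078,-.13,.11),S(622,207))]
dr=[("top",(0,.128,.108),T(117,467)),("top",(0,-.128,.108),T(410,500)),("side",(0,.128,.108),S(332,440)),("side",(0,-.128,.108),S(716,278)),("side",(0,.128,.006),S(355,580)),("top",(.004,0,.124),T(262,474))]
def f(p,full=False):
    x,y,a,d=p; c,s=np.cos(a),np.sin(a);r=[]
    for L,off in((ext,0),(dr,-.09-d)):
        for n,P,m in L:
            X=P[0]+off;w=(x+c*X-s*P[1],y+s*X+c*P[1],P[2]);r.append(proj(n,[w])[0]-m)
    return np.array(r).ravel()
s=least_squares(f,[.6,0.1,0,.08]);print(s.x,np.degrees(s.x[2]));print(s.fun.reshape(-1,2).round(1))
x,y,a,d=s.x;c,sn=np.cos(a),np.sin(a)
# knob angle from top: arm tip crop (350,190) z .132, bar
def ray(n,uv,z):
    k=camera_params(n);Rm=cv2.Rodrigues(k['rvec'])[0];C=-Rm.T@k['tvec'];v=Rm.T@np.linalg.inv(k['K'])@[*uv,1];return C+v*(z-C[2])/v[2]
for uv,z in((T(350,189),.132),(T(296,237),.174),(T(266,292),.174),(T(71,370),.02),(T(508,372),.09),(T(435,548),0),(T(605,550),0)):
    p=ray("top",uv,z);print(p.round(3),np.array([[c,sn],[-sn,c]])@(p[:2]-[x,y]))
E
```

```text
[ 0.67478141  0.10288062 -0.10120235  0.08645183] -5.798467759354757
[[-0.2 -0.2]
 [-0.1  1. ]
 [-1.4 -0.5]
 [-0.8 -0.6]
 [ 0.7 -0.5]
 [ 1.  -1.5]
 [-0.7 -0.2]
 [ 0.1 -0.4]
 [ 0.7 -0.5]
 [ 0.7 -0.7]
 [-0.8 -0.1]
 [-0.4  0.7]]
[0.755 0.048 0.132] [ 0.08578703 -0.04612523]
[0.698 0.09  0.174] [ 0.02392364 -0.01044689]
[0.65  0.114 0.174] [-0.02540002  0.00818604]
[0.614 0.318 0.02 ] [-0.08252655  0.20785606]
[ 0.602 -0.093  0.09 ] [-0.05274317 -0.20268601]
[ 0.448 -0.031  0.   ] [-0.21245694 -0.1564872 ]
[ 0.447 -0.194  0.   ] [-0.19679055 -0.31870042]
```

```bash
cat >> h.py <<'E'
E0=np.array([.6748,.1029]);A0=-.1012
def e2w(x,y): c,s=np.cos(A0),np.sin(A0);return E0+[c*x-s*y,s*x+c*y]
def w2e(p): c,s=np.cos(A0),np.sin(A0);d=np.array(p[:2])-E0;return np.array([c*d[0]+s*d[1],-s*d[0]+c*d[1]])
def plan(ways,yaw_deg):
    """ways: world xyz; yaw: wanted world yaw of tool x, turned first, pointing straight down"""
    o=get_obs();r=R.from_quat(o['tcp_rot']);c,s=np.cos(np.radians(yaw_deg)),np.sin(np.radians(yaw_deg))
    g=R.from_matrix(np.array([[c,s,0],[s,-c,0],[0,0,-1]]))
    print('turn deg (tool)',np.degrees((r.inv()*g).as_rotvec()).round(2))
    p=o['tool_pos']
    for w in ways:
        print('shift mm after turn',(g.inv().apply(np.array(w)-p)*1000).round(1),' before turn',(r.inv().apply(np.array(w)-p)*1000).round(1));p=np.array(w)
def st():
    o=get_obs();r=R.from_quat(o['tcp_rot']).as_matrix()
    print('t',round(o['clock'],2),'pos',o['tool_pos'].round(4),'ext',w2e(o['tool_pos']).round(4),'yaw',np.degrees(np.arctan2(r[1,0],r[0,0])).round(2),'z',r[:,2].round(3),'F',o['ft_force'].round(1),'grip',round(o['grip_width'],3),'q',o['q'].round(2))
E
python3 - <<'E'
from h import *
st();p=e2w(-.245,0);print(p)
plan([(.5,-.25,.24),(p[0],p[1],.2),(p[0],p[1],.076)],np.degrees(A0))
E
```

```text
t 0.15 pos [ 0.2546 -0.5976  0.2386] ext [-0.3473 -0.7393] yaw 23.08 z [-0.001  0.001 -1.   ] F [-0.2  1.2  0. ] grip 1.0 q [ 1.1   0.54 -0.    1.54  0.    1.07 -0.07]
[0.43105351 0.1276517 ]
turn deg (tool) [-7.000e-02  2.000e-02  2.888e+01]
shift mm after turn [ 209.  -370.6   -1.4]  before turn [ 362.  -223.6   -1.1]
shift mm after turn [-106.7 -368.8   40. ]  before turn [  84.6 -374.4   40.5]
shift mm after turn [  0.   0. 124.]  before turn [  0.    0.2 124. ]
```

Call:
drive_tool([
  [[0,0,7.2],[0,0,0],0],
  [[0,0,7.2],[0,0,0],0],
  [[0,0,7.2],[0,0,0],0],
  [[0,0,7.3],[0,0,0],0],
  [[0,0,0],[21,-37,0],0],
  [[0,0,0],[21,-37,0],0],
  [[0,0,0],[21,-37,0],0],
  [[0,0,0],[21,-37,0],0],
  [[0,0,0],[21,-37,0],0],
  [[0,0,0],[21,-37,0],0],
], force=40)

```text
clock: 1.15
tool_pos: [0.4033, -0.3883, 0.2392]
tcp_rot: [0.999, -0.051, -0.0, -0.0]
ft_force: [0.7, -0.4, 1.0]
grip_width: -0.003
```

Call:
drive_tool([
  [[0,0,0],[21,-37,0],0],
  [[0,0,0],[21,-37,0],0],
  [[0,0,0],[21,-37,0],0],
  [[0,0,0],[21,-37,0],0],
  [[0,0,0],[-15,-45,0],0],
  [[0,0,0],[-15,-45,0],0],
  [[0,0,0],[-15,-45,0],0],
  [[0,0,0],[-15,-45,0],0],
  [[0,0,0],[-15,-45,0],0],
  [[0,0,0],[0,0,0],0],
])

```text
clock: 2.15
tool_pos: [0.448, -0.0134, 0.2393]
tcp_rot: [0.999, -0.046, -0.0, -0.001]
ft_force: [1.8, -0.0, -0.8]
grip_width: -0.0
```

```bash
python3 - <<'E'
from h import *
st();p=e2w(-.245,0)
plan([(p[0],p[1],.2),(p[0],p[1],.076)],np.degrees(A0))
E
```

```text
t 2.15 pos [ 0.448  -0.0134  0.2393] ext [-0.2139 -0.1386] yaw -5.27 z [-0.001  0.002 -1.   ] F [ 1.8 -0.  -0.8] grip -0.0 q [ 0.06  0.2  -0.15  2.04  0.03  0.91 -1.77]
turn deg (tool) [-0.12  0.06  0.53]
shift mm after turn [ -31.1 -138.6   39.3]  before turn [ -29.8 -138.8   39.6]
shift mm after turn [  0.   0. 124.]  before turn [1.00e-01 3.00e-01 1.24e+02]
```

Call:
drive_tool([
  [[0,0,0.5],[-10,-35,0],0],
  [[0,0,0],[-10,-35,0],0],
  [[0,0,0],[-6,-35,0],0],
  [[0,0,0],[-5,-34,0],0],
  [[0,0,0],[0,0,35],0],
  [[0,0,0],[0,0,35],0],
  [[0,0,0],[0,0,35],0],
  [[0,0,0],[0,0,35],0],
  [[0,0,0],[0,0,23],0],
  [[0,0,0],[0,0,0],0],
])

```text
clock: 3.15
tool_pos: [0.4315, 0.1207, 0.0738]
tcp_rot: [0.998, -0.055, -0.003, 0.001]
ft_force: [-0.2, -0.6, -0.2]
grip_width: 0.0
```

```bash
python3 - <<'E'
from h import *
st()
plan([(*e2w(-.21,0),.076)],np.degrees(A0))
a=camera("side");cv2.imwrite("pics/s1.png",cv2.resize(a[100:310,80:360],(800,600),interpolation=cv2.INTER_CUBIC))
a=camera("wrist");cv2.imwrite("pics/w1.png",a)
E
```

```text
t 3.15 pos [0.4315 0.1207 0.0738] ext [-0.2439 -0.0069] yaw -6.32 z [-0.006 -0.002 -1.   ] F [-0.2 -0.6 -0.2] grip 0.0 q [-0.21  0.5  -0.19  2.15  0.19  0.52 -2.23]
turn deg (tool) [ 0.15  0.31 -0.52]
shift mm after turn [33.9 -6.9 -2.2]  before turn [33.8 -7.2 -2.4]
```

View pics/s1.png

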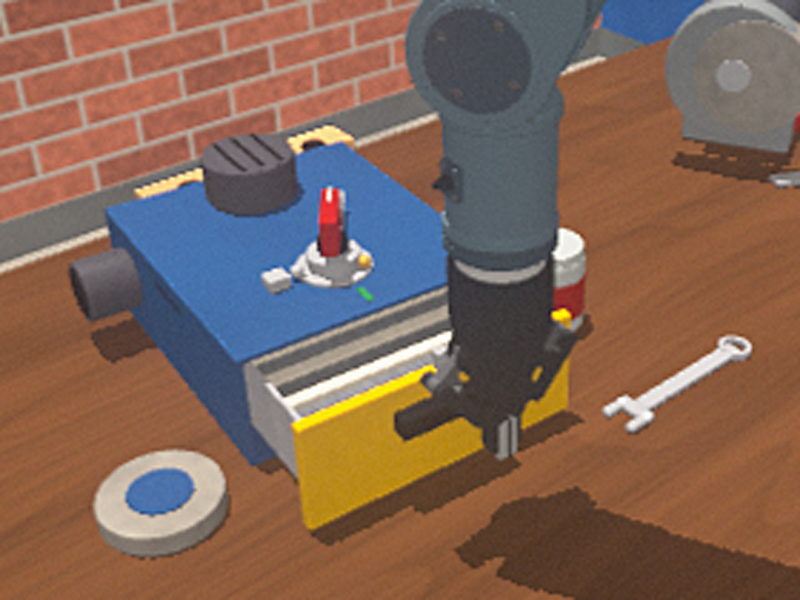

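View pics/w1.png

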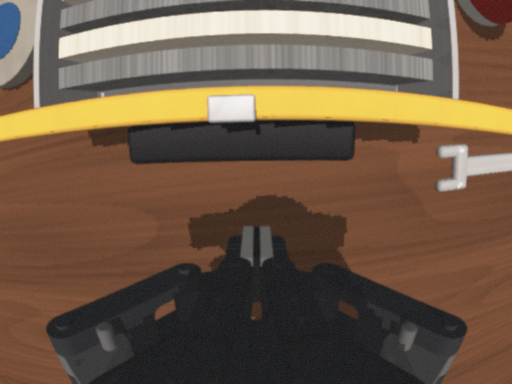

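Call:
drive_tool([
  [[0,0,-0.5],[10,-7,0],0],
  [[0,0,0],[10,0,-2],0],
  [[0,0,0],[8,0,0],0],
  [[0,0,0],[4,0,0],0],
  [[0,0,0],[3,0,0],0],
  [[0,0,0],[3,0,0],0],
  [[0,0,0],[3,0,0],0],
  [[0,0,0],[3,0,0],0],
  [[0,0,0],[3,0,0],0],
  [[0,0,0],[3,0,0],0],
])

```text
clock: 4.25
tool_pos: [0.4842, 0.1235, 0.0782]
tcp_rot: [0.999, -0.051, -0.0, 0.0]
ft_force: [-1.4, -0.4, 0.4]
grip_width: 0.002
```

```bash
python3 - <<'E'
from h import *
st()
a=camera("wrist");cv2.imwrite("pics/w2.png",a)
E
```

```text
t 4.25 pos [0.4842 0.1235 0.0782] ext [-0.1917  0.0012] yaw -5.82 z [-0. -0. -1.] F [-1.4 -0.4  0.4] grip 0.002 q [-0.18  0.55 -0.2   2.03  0.18  0.58 -2.18]
```

View pics/w2.png

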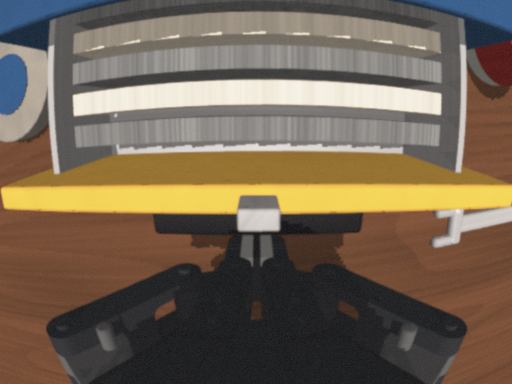

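Call:
drive_tool([
  [[0,0,0],[4,0,0],0],
  [[0,0,0],[5,0,0],0],
  [[0,0,0],[5,0,0],0],
  [[0,0,0],[5,0,0],0],
  [[0,0,0],[5,0,0],0],
  [[0,0,0],[5,0,0],0],
  [[0,0,0],[5,0,0],0],
  [[0,0,0],[4,0,0],0],
  [[0,0,0],[3,0,0],0],
  [[0,0,0],[3,0,0],0],
])

```text
clock: 5.3
tool_pos: [0.5282, 0.1191, 0.0783]
tcp_rot: [0.999, -0.051, 0.0, -0.0]
ft_force: [-1.0, 0.1, 1.1]
grip_width: 0.004
```

```bash
python3 - <<'E'
from h import *
st()
E
```

```text
t 5.3 pos [0.5282 0.1191 0.0783] ext [-0.1475  0.0013] yaw -5.82 z [ 0.  0. -1.] F [-1.   0.1  1.1] grip 0.004 q [-0.16  0.6  -0.19  1.92  0.18  0.64 -2.13]
```

Call:
drive_tool([
  [[0,0,0],[2,0,0],0],
  [[0,0,0],[2,0,0],0],
  [[0,0,0],[2,0,0],0],
  [[0,0,0],[2,0,0],0],
  [[0,0,0],[2,0,0],0],
  [[0,0,0],[2,0,0],0],
  [[0,0,0],[2,0,0],0],
  [[0,0,0],[2,0,0],0],
  [[0,0,0],[2,0,0],0],
  [[0,0,0],[0,0,0],0],
])

```text
clock: 6.3
tool_pos: [0.5409, 0.1178, 0.0774]
tcp_rot: [0.999, -0.05, -0.005, 0.001]
ft_force: [-10.9, 1.7, 4.7]
grip_width: -0.002
```

```bash
python3 - <<'E'
from h import *
st()
E
```

```text
t 6.3 pos [0.5409 0.1178 0.0774] ext [-0.1347  0.0013] yaw -5.73 z [-0.009 -0.001 -1.   ] F [-10.9   1.7   4.7] grip -0.002 q [-0.15  0.62 -0.19  1.88  0.18  0.67 -2.12]
```

Call:
drive_tool([
  [[0,0,0],[1,0,0],0],
  [[0,0,0],[1,0,0],0],
  [[0,0,0],[1,0,0],0],
  [[0,0,0],[1,0,0],0],
  [[0,0,0],[1,0,0],0],
  [[0,0,0],[1,0,0],0],
  [[0,0,0],[1,0,0],0],
  [[0,0,0],[1,0,0],0],
  [[0,0,0],[1,0,0],0],
  [[0,0,0],[0,0,0],0],
])

```text
clock: 7.3
tool_pos: [0.5537, 0.1164, 0.0777]
tcp_rot: [0.999, -0.051, -0.001, 0.0]
ft_force: [-3.2, 0.2, -1.4]
grip_width: -0.001
```

```bash
python3 - <<'E'
from h import *
st()
E
```

```text
t 7.3 pos [0.5537 0.1164 0.0777] ext [-0.1219  0.0012] yaw -5.79 z [-0.002 -0.    -1.   ] F [-3.2  0.2 -1.4] grip -0.001 q [-0.14  0.63 -0.19  1.86  0.18  0.67 -2.11]
```

Past the catch; now up to the end stop, watching the force.

Call:
drive_tool([
  [[0,0,0],[1,0,0],0],
  [[0,0,0],[1,0,0],0],
  [[0,0,0],[1,0,0],0],
  [[0,0,0],[1,0,0],0],
  [[0,0,0],[1,0,0],0],
  [[0,0,0],[1,0,0],0],
  [[0,0,0],[1,0,0],0],
  [[0,0,0],[0,0,0],0],
  [[0,0,0],[0,0,0],0],
  [[0,0,0],[0,0,0],0],
])

```text
clock: 8.3
tool_pos: [0.5571, 0.116, 0.0782]
tcp_rot: [0.999, -0.05, -0.004, 0.001]
ft_force: [-16.8, 0.3, 13.2]
grip_width: 0.001
```

```bash
python3 - <<'E'
from h import *
st()
E
```

```text
t 8.3 pos [0.5571 0.116  0.0782] ext [-0.1184  0.0011] yaw -5.77 z [-0.009 -0.001 -1.   ] F [-16.8   0.3  13.2] grip 0.001 q [-0.14  0.63 -0.19  1.84  0.18  0.69 -2.11]
```

Call:
drive_tool([
  [[0,0,0],[-15,0,0],0],
  [[0,0,0],[-25,0,0],0],
  [[0,0,0],[0,0,-35],1],
  [[0,0,0],[0,0,-40],1],
  [[0,0,0],[0,0,-40],1],
  [[0,0,0],[0,0,-40],1],
  [[0,0,-8.5],[0,0,-20],1],
  [[0,0,-8.5],[0,0,0],1],
  [[0,0,-8.5],[0,0,0],1],
  [[0,0,-8.5],[0,0,0],1],
])

```text
clock: 9.3
tool_pos: [0.5234, 0.1195, 0.2544]
tcp_rot: [0.969, 0.246, 0.002, 0.0]
ft_force: [-0.4, -0.6, -0.1]
grip_width: 1.003
```

Call:
drive_tool([
  [[0,0,-8.5],[0,0,0],1],
  [[0,0,-8.5],[0,0,0],1],
  [[0,0,-8.5],[0,0,0],1],
  [[0,0,-8.5],[0,0,0],1],
  [[0,0,-8.5],[0,0,0],1],
  [[0,0,-8.5],[0,0,0],1],
  [[0,0,-8.5],[0,0,0],1],
  [[0,0,-8.5],[0,0,0],1],
  [[0,0,-8.5],[0,0,0],1],
  [[0,0,-8.5],[0,0,0],1],
])

```text
clock: 10.3
tool_pos: [0.5233, 0.1194, 0.2541]
tcp_rot: [0.549, 0.836, 0.001, 0.001]
ft_force: [-0.1, 0.2, 0.4]
grip_width: 1.0
```

```bash
python3 - <<'E'
from h import *
st();plan([(*e2w(0,0),.25)],148)
cv2.imwrite("pics/t3.png",cv2.resize(camera("top")[50:250,110:330],(660,600),interpolation=cv2.INTER_CUBIC))
E
```

```text
t 10.3 pos [0.5233 0.1194 0.2541] ext [-0.1524  0.0011] yaw 113.47 z [ 0.003  0.    -1.   ] F [-0.1  0.2  0.4] grip 1.0 q [ 0.2   0.4  -0.65  1.8   0.28  1.03 -0.14]
turn deg (tool) [  0.14   0.1  -34.53]
shift mm after turn [-137.2   66.3    4.1]  before turn [-75.5 132.4   4.5]
```

View pics/t3.png

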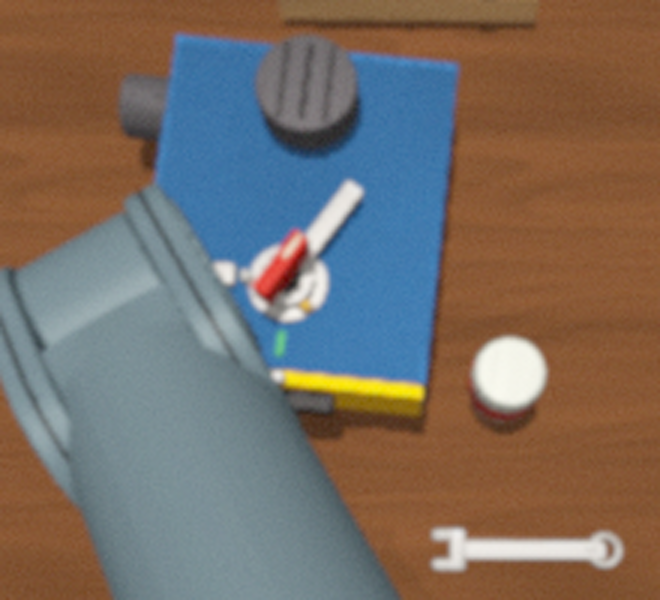

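Call:
drive_tool([
  [[0,0,-8.5],[0,0,0],1],
  [[0,0,-8.5],[0,0,0],1],
  [[0,0,-8.5],[0,0,0],1],
  [[0,0,-8.5],[0,0,0],1],
  [[0,0,-0.5],[-30,15,0],1],
  [[0,0,0],[-35,16,0],1],
  [[0,0,0],[-35,16,0],1],
  [[0,0,0],[-25,12,0],1],
  [[0,0,0],[-12,7,0],1],
  [[0,0,0],[0,0,0],1],
])

```text
clock: 11.35
tool_pos: [0.6752, 0.101, 0.2531]
tcp_rot: [0.281, 0.96, 0.0, 0.001]
ft_force: [-0.1, 0.9, 0.1]
grip_width: 1.0
```

```bash
python3 - <<'E'
from h import *
st();plan([(*e2w(0,0),.25)],148)
cv2.imwrite("pics/w4.png",cv2.resize(camera("wrist"),(800,600),interpolation=cv2.INTER_CUBIC))
E
```

```text
t 11.35 pos [0.6752 0.101  0.2531] ext [ 0.0006 -0.0018] yaw 147.4 z [ 0.002  0.    -1.   ] F [-0.1  0.9  0.1] grip 1.0 q [ 0.21  0.68 -0.69  1.4   0.44  1.22  0.48]
turn deg (tool) [ 0.07  0.08 -0.6 ]
shift mm after turn [1.3 1.4 3.1]  before turn [1.3 1.4 3.1]
```

View pics/w4.png

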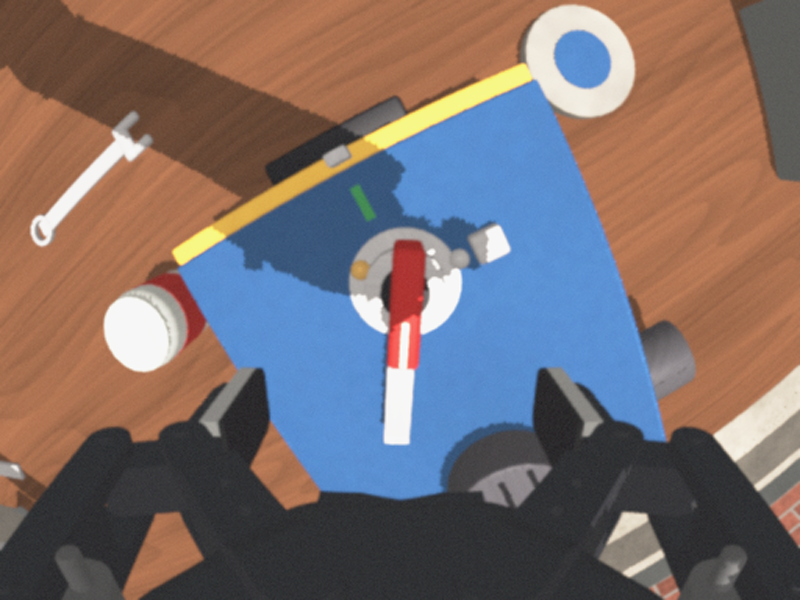

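```bash
cat >> h.py <<'E'
def wray(uv,z,o=None):
    o=o or get_obs();k=camera_params("wrist");K=k['K'];d=np.array([uv[0]-K[0,2],uv[1]-K[1,2]]);r=np.hypot(*d);th=r/K[0,0]
    v=np.array([*(d/r*np.sin(th)),np.cos(th)]);T=k['tool_from_camera'];Rt=R.from_quat(o['tcp_rot'])
    v=Rt.apply(T[:3,:3]@v);C=o['tool_pos']+Rt.apply(T[:3,3]);return C+v*(z-C[2])/v[2]
E
python3 - <<'E'
from h import *
def w(u,v,z):return wray((u/1.5625,v/1.5625),z)
a,b=w(409,243,.174),w(404,366,.174);t=w(397,443,.132);s=w(338,151,.124)
for p in(a,b,t,s):print(p.round(4),w2e(p).round(4))
print(np.hypot(*(a-b)[:2]),(a+b)/2,np.degrees(np.arctan2(*(a-b)[1::-1])))
k=(a+b)/2;print('arm',np.degrees(np.arctan2(*(t-k)[1::-1])),np.hypot(*(t-k)[:2]))
E
```

```text
[0.6471 0.1237 0.174 ] [-0.0297  0.0179]
[0.6979 0.0888 0.174 ] [ 0.0244 -0.0117]
[0.7575 0.0461 0.132 ] [ 0.088  -0.0482]
[0.5877 0.1152 0.124 ] [-0.0879  0.0035]
0.061644038287208894 [0.67245431 0.10625716 0.174     ] 145.48762693999294
arm -35.28705247717865 0.10419126339486512
```

```bash
python3 - <<'E'
from h import *
plan([(.6735,.1045,.253),(.6735,.1045,.151)],145)
E
```

```text
turn deg (tool) [0.04 0.03 2.5 ]
shift mm after turn [1.8 2.2 0.1]  before turn [1.7 2.2 0.1]
shift mm after turn [  0.   0. 102.]  before turn [ 1.00e-01 -1.00e-01  1.02e+02]
```

Call:
drive_tool([
  [[0,0,2.5],[0,0,0],1],
  [[0,0,0],[1.8,2.2,12],1],
  [[0,0,0],[0,0,15],1],
  [[0,0,0],[0,0,15],1],
  [[0,0,0],[0,0,15],1],
  [[0,0,0],[0,0,15],1],
  [[0,0,0],[0,0,10],1],
  [[0,0,0],[0,0,0],1],
  [[0,0,0],[0,0,0],1],
  [[0,0,0],[0,0,0],1],
])

```text
clock: 12.4
tool_pos: [0.6733, 0.1051, 0.1722]
tcp_rot: [0.299, 0.954, 0.0, 0.001]
ft_force: [0.4, 0.3, 0.8]
grip_width: 1.002
```

```bash
python3 - <<'E'
from h import *
st();plan([(.6735,.1045,.151)],145)
cv2.imwrite("pics/w5.png",cv2.resize(camera("wrist"),(800,600),interpolation=cv2.INTER_CUBIC))
E
```

```text
t 12.4 pos [0.6733 0.1051 0.1722] ext [-0.0017  0.002 ] yaw 145.18 z [ 0.001  0.    -1.   ] F [0.4 0.3 0.8] grip 1.002 q [ 0.18  0.75 -0.65  1.47  0.48  1.08  0.4 ]
turn deg (tool) [0.07 0.05 0.18]
shift mm after turn [-0.5 -0.4 21.2]  before turn [-0.5 -0.4 21.2]
```

View pics/w5.png

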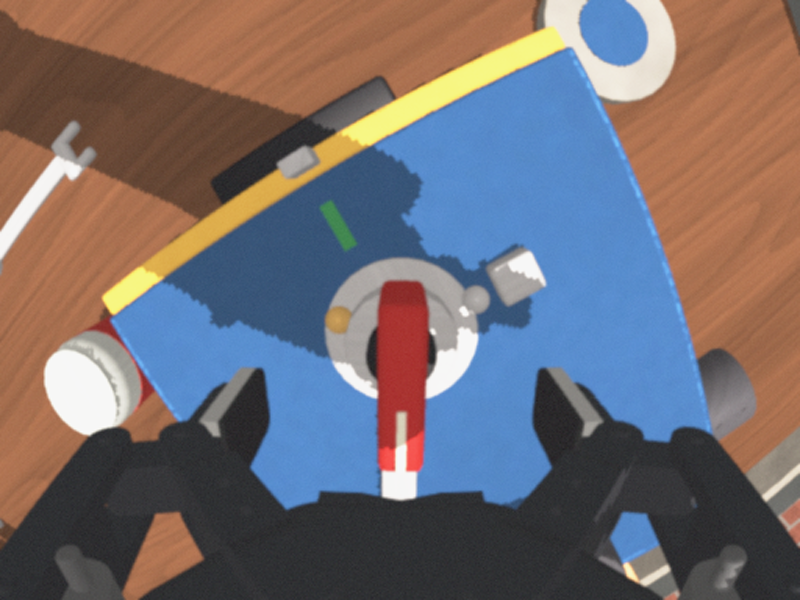

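```bash
python3 - <<'E'
from h import *
a,b=[wray((u/1.5625,v/1.5625),.174) for u,v in((404,285),(401,471))]
print(a,b,np.hypot(*(a-b)[:2]),(a+b)/2,np.degrees(np.arctan2(*(a-b)[1::-1])))
E
```

```text
[0.64621504 0.12552341 0.174     ] [0.70002186 0.08708366 0.174     ] 0.06612705698128318 [0.67311845 0.10630354 0.174     ] 144.45787156716364
```

Call:
drive_tool([
  [[0,0,0],[0,0,11],1],
  [[0,0,0],[0,0,10],1],
  [[0,0,0],[0,0,0],1],
  [[0,0,0],[0,0,0],0],
  [[0,0,0],[0,0,0],0],
  [[0,0,0],[0,0,0],0],
  [[0,0,0],[0,0,0],0],
  [[0,0,0],[0,0,0],0],
  [[0,0,0],[0,0,0],0],
  [[0,0,0],[0,0,0],0],
], force=60)

```text
clock: 13.45
tool_pos: [0.6732, 0.1054, 0.1508]
tcp_rot: [0.299, 0.954, 0.001, 0.0]
ft_force: [1.0, 2.2, 1.6]
grip_width: 0.177
```

```bash
python3 - <<'E'
from h import *
st();print(get_obs()['ft_torque'])
E
```

```text
t 13.45 pos [0.6732 0.1054 0.1508] ext [-0.0019  0.0024] yaw 145.2 z [ 0.001  0.001 -1.   ] F [1.  2.2 1.6] grip 0.177 q [ 0.18  0.77 -0.64  1.49  0.5   1.05  0.39]
[ 0.28519129 -0.31506362  0.00509995]
```

Call:
drive_tool([
  [[0,0,4],[0,0,0],0],
  [[0,0,6],[0,0,0],0],
  [[0,0,6],[0,0,0],0],
  [[0,0,6],[0,0,0],0],
  [[0,0,6],[0,0,0],0],
  [[0,0,6],[0,0,0],0],
  [[0,0,6],[0,0,0],0],
  [[0,0,6],[0,0,0],0],
  [[0,0,4],[0,0,0],0],
  [[0,0,0],[0,0,0],0],
])

```text
clock: 14.45
tool_pos: [0.6749, 0.1065, 0.1508]
tcp_rot: [0.675, 0.738, 0.003, 0.001]
ft_force: [9.2, 3.7, -3.8]
grip_width: 0.178
```

```bash
python3 - <<'E'
from h import *
st();print(get_obs()['ft_torque'])
E
```

```text
t 14.45 pos [0.6749 0.1065 0.1508] ext [-0.0002  0.0036] yaw 95.11 z [ 0.005  0.003 -1.   ] F [ 9.2  3.7 -3.8] grip 0.178 q [ 0.06  0.73 -0.44  1.49  0.34  0.99 -0.38]
[ 8.28292141e-01 -1.43798002e+00 -8.36881425e-04]
```

Call:
drive_tool([
  [[0,0,4],[1,2.5,0],0],
  [[0,0,6],[0,0,0],0],
  [[0,0,6],[0,0,0],0],
  [[0,0,6],[0,0,0],0],
  [[0,0,6],[0,0,0],0],
  [[0,0,6],[0,0,0],0],
  [[0,0,6],[0,0,0],0],
  [[0,0,6],[0,0,0],0],
  [[0,0,4],[0,0,0],0],
  [[0,0,0],[0,0,0],0],
])

```text
clock: 15.45
tool_pos: [0.677, 0.1058, 0.1508]
tcp_rot: [0.924, 0.383, 0.002, 0.001]
ft_force: [6.9, 0.6, -0.8]
grip_width: 0.177
```

```bash
python3 - <<'E'
from h import *
st();print(get_obs()['ft_torque'])
cv2.imwrite("pics/w6.png",cv2.resize(camera("wrist"),(800,600),interpolation=cv2.INTER_CUBIC))
E
```

```text
t 15.45 pos [0.677  0.1058 0.1508] ext [0.0019 0.0031] yaw 45.04 z [ 0.004  0.    -1.   ] F [ 6.9  0.6 -0.8] grip 0.177 q [-0.07  0.7  -0.24  1.49  0.19  0.96 -1.14]
[ 0.24898031 -1.03714433 -0.02069442]
```

View pics/w6.png

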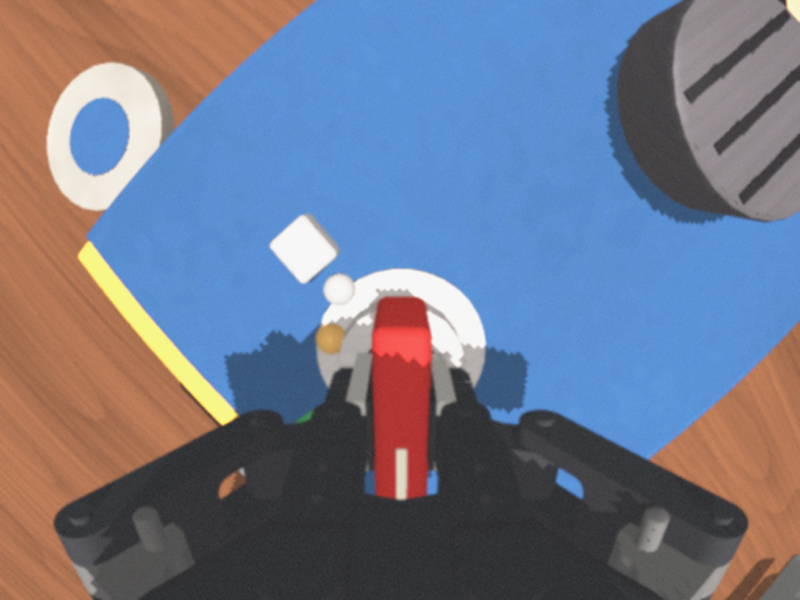

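Call:
drive_tool([
  [[0,0,4],[1.5,1.5,0],0],
  [[0,0,5],[0,0,0],0],
  [[0,0,5],[0,0,0],0],
  [[0,0,5],[0,0,0],0],
  [[0,0,5],[0,0,0],0],
  [[0,0,5],[0,0,0],0],
  [[0,0,5],[0,0,0],0],
  [[0,0,5],[0,0,0],0],
  [[0,0,5],[0,0,0],0],
  [[0,0,0],[0,0,0],0],
])

```text
clock: 16.5
tool_pos: [0.6779, 0.1042, 0.1508]
tcp_rot: [1.0, 0.009, 0.001, 0.001]
ft_force: [0.7, -5.9, 4.8]
grip_width: 0.177
```

```bash
python3 - <<'E'
from h import *
st();print(get_obs()['ft_torque'])
E
```

```text
t 16.5 pos [0.6779 0.1042 0.1508] ext [0.003  0.0016] yaw 1.0 z [ 0.001 -0.002 -1.   ] F [ 0.7 -5.9  4.8] grip 0.177 q [-0.19  0.69 -0.05  1.5   0.04  0.95 -1.8 ]
[-0.65297834  0.081946   -0.29577004]
```

Call:
drive_tool([
  [[0,0,2],[0,1.5,0],0],
  [[0,0,2],[0,0,0],0],
  [[0,0,2],[0,0,0],0],
  [[0,0,1],[0,0,0],0],
  [[0,0,1],[0,0,0],0],
  [[0,0,0],[0,0,0],0],
  [[0,0,0],[0,0,0],0],
  [[0,0,0],[0,0,0],0],
  [[0,0,0],[0,0,0],0],
  [[0,0,0],[0,0,0],0],
])

```text
clock: 17.5
tool_pos: [0.6778, 0.1039, 0.1507]
tcp_rot: [0.998, -0.059, 0.001, 0.0]
ft_force: [2.8, -3.6, 5.6]
grip_width: 0.179
```

```bash
python3 - <<'E'
from h import *
st();print(get_obs()['ft_torque'])
cv2.imwrite("pics/w7.png",cv2.resize(camera("wrist"),(800,600),interpolation=cv2.INTER_CUBIC))
cv2.imwrite("pics/s7.png",cv2.resize(camera("side")[100:310,80:360],(800,600),interpolation=cv2.INTER_CUBIC))
E
```

```text
t 17.5 pos [0.6778 0.1039 0.1507] ext [0.0029 0.0013] yaw -6.82 z [ 0.001 -0.001 -1.   ] F [ 2.8 -3.6  5.6] grip 0.179 q [-0.21  0.69 -0.02  1.5   0.02  0.95 -1.92]
[-0.79602414 -0.46369943 -0.03270052]
```

View pics/w7.png

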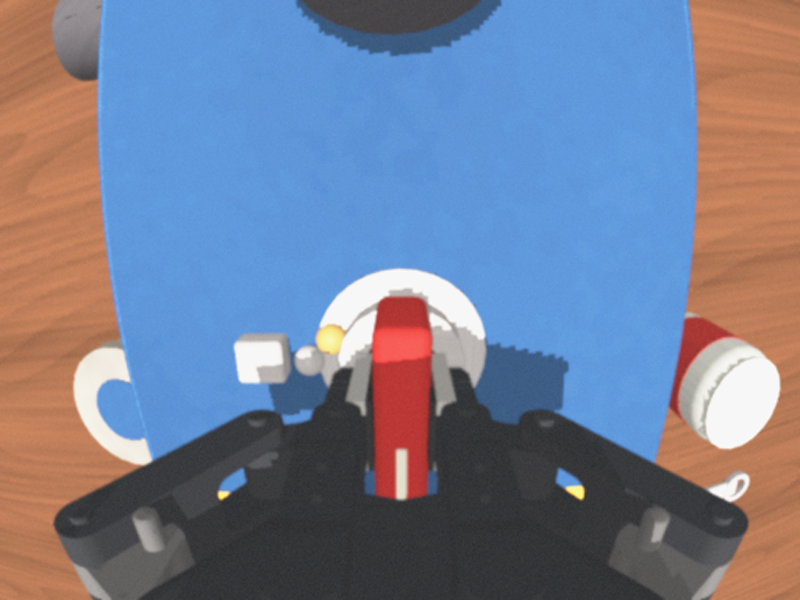

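View pics/s7.png

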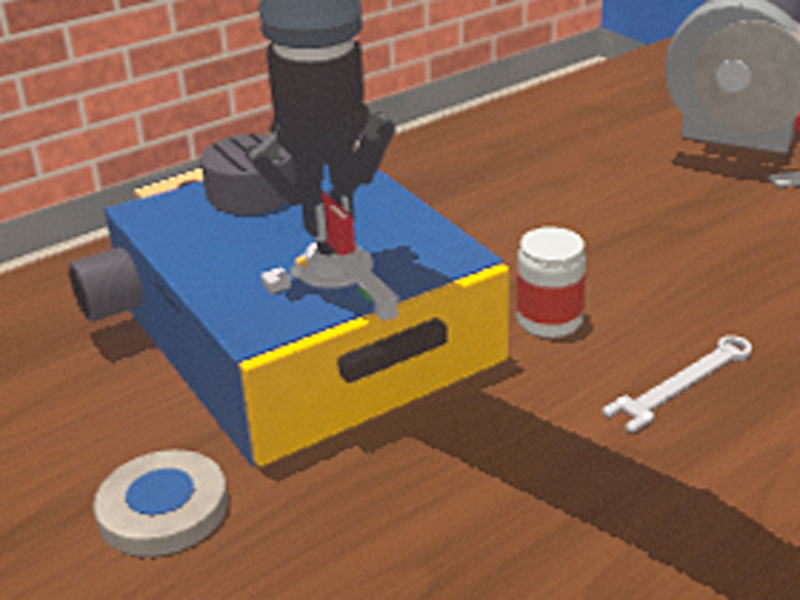

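Call:
drive_tool([
  [[0,0,0],[0,0,0],1],
  [[0,0,0],[0,0,0],1],
  [[0,0,0],[0,0,0],1],
  [[0,0,0],[0,0,0],1],
  [[0,0,0],[0,0,0],1],
  [[0,0,0],[0,0,-10],1],
  [[0,0,0],[0,0,-30],1],
  [[0,0,0],[0,0,-40],1],
  [[0,0,0],[0,0,-40],1],
  [[0,0,0],[0,0,0],1],
])

```text
clock: 18.6
tool_pos: [0.6808, 0.1051, 0.2782]
tcp_rot: [0.998, -0.06, 0.006, -0.002]
ft_force: [0.4, 0.1, 0.4]
grip_width: 0.999
```

```bash
python3 - <<'E'
from h import *
st()
cv2.imwrite("pics/w8.png",cv2.resize(camera("wrist"),(800,600),interpolation=cv2.INTER_CUBIC))
cv2.imwrite("pics/s8.png",cv2.resize(camera("side")[100:310,80:360],(800,600),interpolation=cv2.INTER_CUBIC))
E
```

```text
t 18.6 pos [0.6808 0.1051 0.2782] ext [0.0058 0.0028] yaw -6.84 z [ 0.012  0.002 -1.   ] F [0.4 0.1 0.4] grip 0.999 q [-0.21  0.57 -0.02  1.39  0.01  1.17 -1.92]
```

View pics/w8.png

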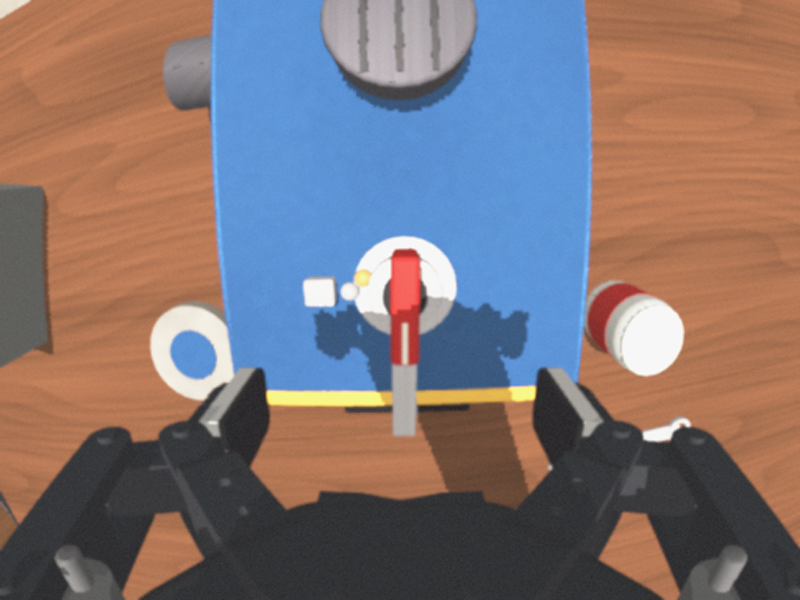

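View pics/s8.png

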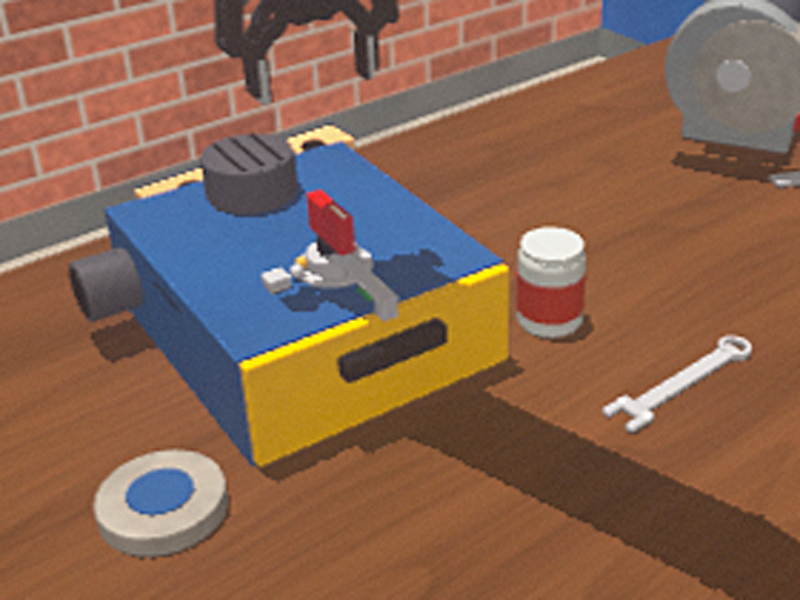

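```bash
python3 - <<'E'
from h import *
w=lambda u,v,z:wray((u/1.5625,v/1.5625),z)
a,b,t=w(405,251,.174),w(404,362,.174),w(403,435,.132);l,r=w(268,405,.108),w(540,399,.108)
print('bar yaw',np.degrees(np.arctan2(*(a-b)[1::-1])),'ext yaw',np.degrees(np.arctan2(*(l-r)[1::-1]))-90,'face to axis',w2e((a+b)/2)-w2e((l+r)/2),'arm',w2e(t)-w2e((a+b)/2))
finish_job()
E
```

```text
bar yaw -7.159715542255765 ext yaw -5.436833174119556 face to axis [ 0.09232749 -0.00119805] arm [-0.10311021  0.00215528]
the job is handed in; nothing more can be done
```

The drawer is home and the knob is locked past its click. I handed the job in at about 18.6 s of the 64 s; it reports no verdict, so what follows is from my own checks.

- **Drawer:** I pushed on the grip bar with shut fingers at up to about 5 cm/s, slowing to 1 mm per 0.1 s through the catch. The wrist force read about 11 N at the catch and about 17 N (21 N with the vertical part) at the end stop; I only read it after each move, so brief peaks are not covered. The finger position put the handle about 107 mm in front of the knob axis, against 108 mm for fully home.
- **Knob:** I turned it clockwise about 152° in one hold. The task says one hold is not enough, but the last joint had the range when I gripped from the other side, so no regrasp was needed. The twist rose to about 0.3 N m at the detent and then fell to nearly zero.
- **After letting go:**
  - The knob bar lay within 1.7° of the extractor's axis.
  - The lock arm was in front of the striker.
  - The drawer face measured 92 mm from the knob axis, against 90 mm when home. The 2 mm difference is within the camera calibration error and inside the 4 mm limit.
- **Wheel, wrench and tin:** in the side camera the wheel, wrench and tin look unmoved. I did not measure them again. The gripper was open and clear of everything.
- **Disagreement:** the wrist camera and the fixed cameras differed by 3 to 4 mm on the knob's position. I corrected for this while turning, using the side force (under 10 N).

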